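# Spray the microscope pillar and hold its carrier arm level above it

## Task

Give the steel pillar of the microscope stand a spray: press the nozzle cap of the canister beside it right down and let it spring back. Then pick up the lopsided carrier arm with the fingers across its bar at the balance point, and hold it still and level about 3 cm above the pillar, the hole of its collar centred over the pillar and its ring out over the stand's base plate, touching nothing. Finish while still holding it there so that I can inspect the fit; leave everything else on the bench where it is.

Things in the scene. Friction and masses are not known exactly. Their poses are not given: they have to be found in the camera images.
- stand: Fixed microscope stand: grey base plate 210 x 130 mm, 18 mm thick, one upright steel pillar (18 mm diameter) near an end. Origin on the pillar axis at bench level; z up; plate reaches 35 mm to +x and 175 mm to -x of the pillar, 65 mm to each side in y. Its -x (the long part) points roughly to the robot, within 0.25 rad.
- pillar_top (a point): Centre of the flat top of the stand's pillar, 130 mm above the bench.
- canister: Fixed aluminium spray canister, 52 mm diameter, in a round grey holder 72 mm wide, 130 to 170 mm to the left of the pillar (stand's +y side). Origin at its underside centre, z up; its -x axis is the way its nozzle sprays, towards the pillar.
- nozzle_top (a point): Centre of the flat top of the canister's white round nozzle cap (26 mm diameter, 16 mm high), 156 mm above the bench when up; it moves with the cap.
- nozzle (a joint): Travel of the nozzle cap, m: 0 up, 0.006 fully down. Sprung: it starts to give at about 2 N, needs about 7 N at the bottom, and springs back by itself.
- carrier: Loose grey cast arm, 0.4-0.65 kg, flat on the bench to the right. Thick collar (44 mm dia, 46 high, 24 mm upright through-hole; lock knob reaching 40 mm to +x), bar (16 mm wide in y, 20 high, underside 17 mm up, clear from 22 to 110 mm off the collar axis), thin ring (80 mm dia, 24 high). Origin: collar axis, underside; z up; -x runs along the bar to the ring, roughly towards the robot.
- carrier_balance (a point): The carrier arm's balance point: in the middle of its bar, 51 mm from the collar's axis towards the ring, 27 mm above the arm's underside. Grasp here, with the fingers closing across the bar (along the arm's y).
- carrier_ring (a point): Centre of the carrier arm's ring, level with the arm's underside, 150 mm from the collar's axis.
- wash_bottle: Bystander: clear bottle with a red cap, 52 mm diameter, 120 mm high. Origin at its underside.
- objective: Bystander: small steel objective lens standing up, 28 mm diameter, 42 mm high. Origin at its underside.
- eyepiece: Bystander: black eyepiece standing up, 34 mm diameter, 48 mm high. Origin at its underside.
- dish: Bystander: flat glass dish, 90 mm diameter, 15 mm high. Origin at its underside.
- needle: Bystander: hand tool with a wooden handle and a steel shaft, 190 mm long, lying down.
- slide_box: Bystander: blue slide box, 100 x 85 x 35 mm. Origin at its underside.
- jar: Bystander: amber glass jar, 60 mm diameter, 60 mm high. Origin at its underside.
Things that resemble listed ones, but are neither listed nor needed, are in the scene too. Leave any blue look-alike of the canister alone.

How it is judged:
By the outcome, as a careful person would: the job done as asked, in the order asked, and still so for the second after the job is handed in, while the arm keeps its last pose, push and grip.
It also fails if it takes over 50 s, if anything falls off the work surface, if the arm or the gripper's body presses on something with over 40 N, if the wrist force passes 120 N, or if a joint passes its speed limit or range.

## Robot

A 6-joint arm with a two-finger parallel gripper is mounted at the origin on the work surface. World frame = base frame: x ahead of the robot, y to its left, z up, the work surface at z = 0. Lengths are in mm, angles in degrees, forces in N, time in s.
With the tool pointing down it reaches from about 350 to 850 mm from the base axis. Payload 8.1 kg.
Tool frame: the origin (TCP) lies at the very end of the fingers, on their centre line; the grasp point (between the pads) lies 19 mm behind it; z points along the fingers, y is the line along which they close (so a half turn about z gives the same grasp; the last joint's range is limited). The gripper opens to 85 mm and grips with 20 to 120 N. Pads are 22 mm wide; open, the fingers measure 114 mm over their backs; the gripper's body (76 mm by 85 mm) begins 54 mm behind the grasp point. The pads swing forward as they close: fully open they stand 13 mm farther back than shut.
Start: joints at [-4.893, 7.471, 85.268, -0, 87.261, -4.893], TCP at [600.004, 0.022, 231.292] pointing down, gripper open.
Joint ranges: [-169.43, 169.43], [-51.17, 129.36], [1.28, 143.12], [-76.62, 256.62], [0, 156.53], [-152.29, 152.29]. Speed limits (degrees/s): [136.94, 136.94, 159.86, 180, 180, 180].

## Interface

Orientations are given as [roll, pitch, yaw] about the fixed x, y, z axes, in that order (R = Rz(yaw) Ry(pitch) Rx(roll)).
In Python, from bench import status, viewer, job gives the robot as it stands.
- The arm moves only by the tool arm_command, never from a script. Its argument "targets" is a list that holds one entry, the list of rows, each a list of 7 numbers: the shift along the world's x, y, z in m, then the turn, a rotation vector about the world's x, y, z in rad, then the opening, from -1 (shut) to 1 (fully open). In form: [[[dx, dy, dz, rx, ry, rz, gripper], ...]]. A call has 1 to 10 rows; each row shifts and turns the commanded pose from where the row before left it; what a row does not reach is not made up. A row lasts 1/8 s, in which the tool goes at most 62.5 mm and 10.7 degrees, less where a joint would pass 70% of its speed; a pose out of reach is approached as far as the arm can. A call with a gripper value outside its range is refused whole. The fingers move at their own pace and stop on an object; "force" is the grip in N (left out, the last holds). Time passes only in rows, so rows that do not move let the fingers close. It gives the time, the measured TCP pose, the force, the opening and the grip force at its end, in the units of the state.
- status.sense(): the state, without advancing time (a new reading comes with each control period).
- viewer.snapshot(name): name is "scene" or "side" or "wrist"; returns the picture (420x560x3 uint8, red, green, blue); there is no depth.
- viewer.camera_model(name): a dict with "vertical_fov" (degrees; the focal length in pixels is half the picture's height over the tangent of half this angle, whatever the lens; pixels are square), "cx", "cy" (the principal point, pixels), "k1" (the pictures are not rectified: a ray, as slopes to the right and down, at radius r is drawn at 1 + k1 r^2 times it, then the intrinsics apply), "xyz" and "attitude" of the camera in the world. Camera axes: x right, y down, z forward; pixel columns grow to the right and rows downward; lengths in mm; the calibration is good to about 2 mm. A picture is of the moment at which its call begins: read the wrist's pose just before it. camera_model takes no time and is no camera call; for the wrist camera it gives the pose at the moment of the call.
- job.hand_in(): hands the job in; it is judged then, once.
The state is a dict: "time": time; "joint_pos": joint angles; "qd": joint speeds; "joint_efforts": joint torques, N m; "tool_pos": TCP position; "tcp_rot": TCP orientation; "ft_force": force on the tool from outside, world axes, zero at the start; "wrist_torque": the same for the moment, N m; "finger_gap": finger opening in mm; "grip_force": force on a finger pad.
Only numpy, scipy, OpenCV 4.12 (cv2) and the standard library are available. Lean on these libraries where they do the work, as an engineer would, in place of code of your own. Each camera call takes 0.05 s, during which the arm holds its last target. There are 200 camera calls.

## Working session

There is one attempt and no reset: what is moved stays moved. The work goes in short steps, Python scripts to look and compute and a tool call to move; the robot and the scene stay as the last step left them, time stands still between calls to the robot, and variables do not carry over. Pictures are saved under pics/ and viewed, at most 10 in all, crops included, and the job is handed in when it is done.

Besides the shell and the picture viewer there is one more tool, called after "Request:" as name(argument=value, ...) on one line, values as JSON. arm_command: Moves the arm, as the interface text tells. Its arguments: {"type":"object","properties":{"targets":{"type":"array"},"force":{"type":"number"}},"required":["targets"]}

```bash
mkdir -p pics; cat > h.py <<'E'
import numpy as np, cv2
from scipy.spatial.transform import Rotation as R
from bench import status, viewer, job
def save(img,name): cv2.imwrite('pics/'+name,cv2.cvtColor(img,cv2.COLOR_RGB2BGR))
E
python3 - <<'E'
from h import *
s=status.sense(); print(s)
for n in ['scene','side','wrist']:
    print(n,viewer.camera_model(n))
    im=viewer.snapshot(n); np.save('pics/%s0.npy'%n,im); save(im,n+'0.png')
E
```

```text
{'time': 0.0, 'joint_pos': array([-4.89198842e+00,  7.51544887e+00,  8.53304400e+01, -8.23589729e-04,
        8.72616427e+01, -4.89013979e+00]), 'qd': array([-0.06541164, -0.03228173, -0.03415681, -0.03031221,  0.00210536,
        0.0361151 ]), 'joint_efforts': array([-1.90700346e-03, -5.69404185e+01, -5.00557995e+01, -2.19391650e-04,
        1.44415747e-02,  7.24149572e-05]), 'tool_pos': array([5.99440424e+02, 7.61961987e-02, 2.30229759e+02]), 'tcp_rot': array([-1.79892790e+02, -8.34699831e-03,  8.99981837e+01]), 'ft_force': array([-0.01585536,  0.28514276, -0.0786791 ]), 'wrist_torque': array([ 0.0145631 ,  0.01450557, -0.00508848]), 'grip_force': 0.0, 'finger_gap': 85.37651577826975}
scene {'vertical_fov': 49.88556934168853, 'cx': 281.63541666707414, 'cy': 203.63247296180216, 'k1': -0.13532775728512098, 'xyz': array([1139.34018036, -662.31487358, 1284.88992091]), 'attitude': array([-1.43965607e+02, -1.12626088e-01,  4.49107336e+01])}
side {'vertical_fov': 56.19181923758929, 'cx': 280.42183470308396, 'cy': 207.73039107805138, 'k1': 0.002059790070582015, 'xyz': array([ 136.38722229, -844.11891253,  800.15981113]), 'attitude': array([-127.75514005,    1.16347733,  -27.44322007])}
wrist {'vertical_fov': 60.9194044831293, 'cx': 279.3514760896064, 'cy': 209.4108442315703, 'k1': 0.015567643941564808, 'xyz': array([598.83434053,  69.76106953, 373.17501282]), 'attitude': array([ 1.64208125e+02,  6.08079133e-02, -8.31198710e-03])}
```

View pics/scene0.png

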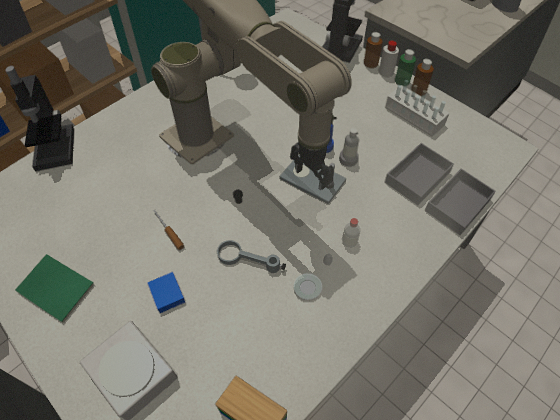

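View pics/side0.png

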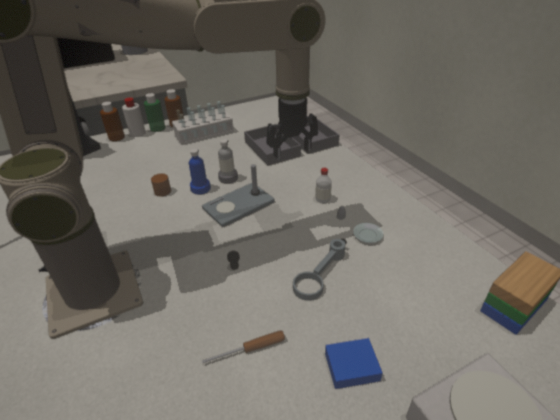

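The side view shows the silver canister at (227,160), the blue look-alike at (198,172), the pillar top at (254,167), the collar at (338,248) and the ring at (309,285). In the scene view the canister is at (349,148), the collar at (273,263) and the ring at (229,252). The gripper hides the pillar there.

```bash
cat >> h.py <<'E'
def ray(cam,uv):
    """origin, unit direction in world for pixel (cam: camera_model dict)"""
    f=210/np.tan(np.radians(cam['vertical_fov'])/2)
    K=np.array([[f,0,cam['cx']],[0,f,cam['cy']],[0,0,1.]])
    p=cv2.undistortPoints(np.array([[uv]],float),K,np.array([cam['k1'],0,0,0.]))[0,0]
    d=R.from_euler('xyz',cam['attitude'],degrees=True).apply([p[0],p[1],1])
    return np.array(cam['xyz']),d/np.linalg.norm(d)
def onz(cam,uv,z):
    o,d=ray(cam,uv); return o+d*(z-o[2])/d[2]
def tri(rays):
    A=sum(np.eye(3)-np.outer(d,d) for o,d in rays); b=sum((np.eye(3)-np.outer(d,d))@o for o,d in rays)
    x=np.linalg.solve(A,b); return x,[np.linalg.norm(np.cross(x-o,d)) for o,d in rays]
def proj(cam,X):
    f=210/np.tan(np.radians(cam['vertical_fov'])/2)
    c=R.from_euler('xyz',cam['attitude'],degrees=True).inv().apply(np.array(X,float)-cam['xyz'])
    p=c[:2]/c[2]; p=p*(1+cam['k1']*(p@p)); return p*f+[cam['cx'],cam['cy']]
E
python3 - <<'E'
from h import *
c=viewer.camera_model('side'); d=viewer.camera_model('scene')
for n,uv,z in [('pillar',(254,167),130),('noz',(225,143),156),('collar',(337,244),46),('ring',(309,283),24),('blue noz',(196,153),156),('bottle',(324,171),120)]:
    print(n,onz(c,uv,z).round())
for n,uv,z in [('noz',(353,132),156),('collar',(273,261),46),('ring',(230,252),24),('bottle',(353,222),120)]:
    print('scene',n,onz(d,uv,z).round())
a=np.load('pics/side0.npy')[120:320,180:380]; b=np.load('pics/scene0.npy')[110:310,200:400]
save(cv2.resize(np.hstack([a,b]),(800,400),interpolation=cv2.INTER_CUBIC),'crop1.png')
E
```

```text
pillar [547. 162. 130.]
noz [509. 313. 156.]
collar [ 634. -195.   46.]
ring [ 503. -264.   24.]
blue noz [401. 296. 156.]
bottle [739.  45. 120.]
scene noz [519. 320. 156.]
scene collar [ 642. -198.   46.]
scene ring [ 512. -264.   24.]
scene bottle [750.  46. 120.]
```

View pics/wrist0.png

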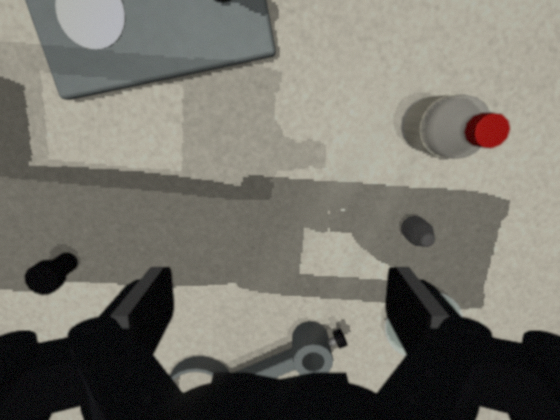

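View pics/crop1.png

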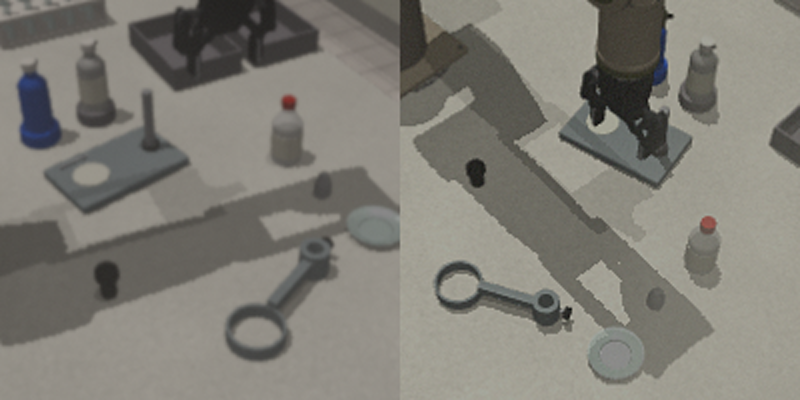

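The crops show the silver canister left of the pillar and the blue look-alike nearer the robot. The carrier (ring at left, collar and knob at right) lies free on the bench. In the wrist view the collar hole is at about (313,360).

Possible mix-ups (side-view pixels):
- **Canister:** silver (227,160) or blue (198,172). I choose silver, because it is aluminium and stands on the pillar's left side.
- **Pillar:** (254,167) or the objective (341,212). I choose the one on the plate.
- **Carrier:** only (338,248).

Next I take close looks with the wrist camera.

Request:
arm_command(targets=[[[-0.015,0.025,0.02,0,0,0,1],[-0.015,0.025,0.02,0,0,0,1],[-0.015,0.025,0.02,0,0,0,1],[-0.015,0.025,0.01,0,0,0,1],[0,0,0,0,0,0,1],[0,0,0,0,0,0,1]]])

```text
time: 0.9
tool_pos: [540.0, 99.7, 300.7]
tcp_rot: [-180.0, 0.0, 90.0]
ft_force: [-0.9, 0.7, -1.2]
finger_gap: 85.7
grip_force: 0.0
```

```bash
cat >> h.py <<'E'
import pickle
def wshot(name):
    c=viewer.camera_model('wrist'); im=viewer.snapshot('wrist'); pickle.dump((c,im),open('pics/%s.pkl'%name,'wb')); save(im,name+'.png'); return c,im
E
python3 - <<'E'
from h import *
c,im=wshot('w1'); print(c['xyz'],c['attitude'],status.sense()['tool_pos'])
E
```

```text
[539.15772368 169.44598836 443.48730913] [ 1.64173748e+02 -6.70269402e-04  5.10716308e-03] [540.02426242  99.39199527 300.44228163]
```

View pics/w1.png

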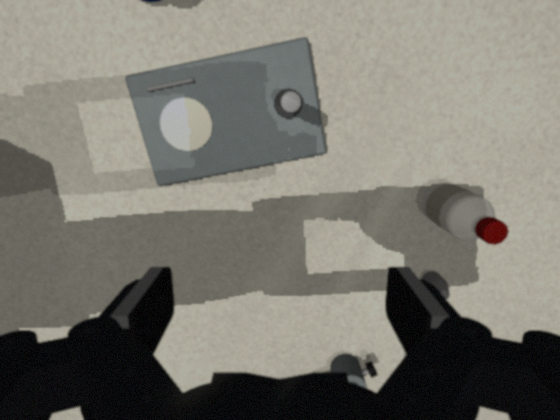

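Request:
arm_command(targets=[[[-0.02,0.02,0.0,0,0,0,1],[-0.03,0.03,0.0,0,0,0,1],[-0.02,0.02,0.0,0,0,0,1],[0,0,0,0,0,0,1],[0,0,0,0,0,0,1]]])

```text
time: 1.58
tool_pos: [470.5, 169.2, 300.8]
tcp_rot: [-180.0, 0.0, 90.0]
ft_force: [-0.4, 0.8, -0.9]
finger_gap: 85.1
grip_force: 0.0
```

```bash
python3 - <<'E'
from h import *
c,im=wshot('w2'); print(c['xyz'],c['attitude'],status.sense()['tool_pos'])
E
```

```text
[469.68563722 239.00802886 443.61392497] [ 1.64165662e+02 -1.14947447e-02 -4.52153224e-02] [470.59896716 169.10553891 300.84961741]
```

View pics/w2.png

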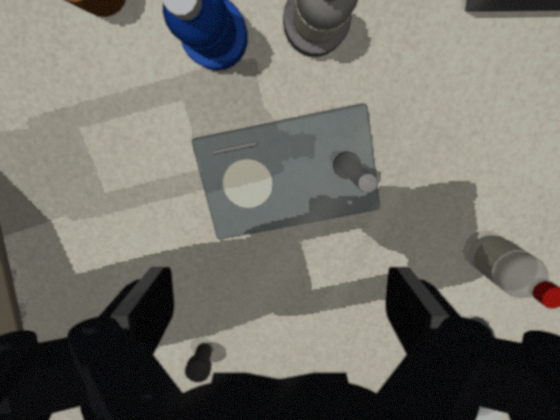

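w1 shows the plate with the pillar top at (290,101). w2 shows the pillar top at (368,182), the blue look-alike's cap at (182,5), and the silver canister at (322,20) with its nozzle just out of view. I'll move on to see the nozzle.

Request:
arm_command(targets=[[[0.02,0.03,0.0,0,0,0,1],[0.03,0.04,0.0,0,0,0,1],[0.02,0.03,0.0,0,0,0,1],[0,0,0,0,0,0,1],[0,0,0,0,0,0,1]]])

```text
time: 2.25
tool_pos: [540.3, 269.0, 300.6]
tcp_rot: [-179.9, 0.1, 90.0]
ft_force: [0.1, 0.3, -0.4]
finger_gap: 85.3
grip_force: 0.0
```

```bash
python3 - <<'E'
from h import *
c,im=wshot('w3'); print(c['xyz'],c['attitude'])
E
```

```text
[539.6327208  338.85205088 443.42322505] [ 1.64150964e+02  2.38189990e-02 -5.87315863e-02]
```

Request:
arm_command(targets=[[[-0.02,-0.01,0.0,0,0,0,1],[-0.03,-0.02,0.0,0,0,0,1],[-0.02,-0.01,0.0,0,0,0,1],[0,0,0,0,0,0,1],[0,0,0,0,0,0,1]]])

```text
time: 2.92
tool_pos: [470.5, 229.7, 301.8]
tcp_rot: [179.9, -0.0, 90.0]
ft_force: [0.4, -0.0, -0.6]
finger_gap: 85.3
grip_force: 0.0
```

```bash
python3 - <<'E'
from h import *
c,im=wshot('w4'); print(c['xyz'],c['attitude'])
a=pickle.load(open('pics/w3.pkl','rb'))[1]
save(cv2.resize(np.hstack([a[:300,60:460],im[:300,60:460]]),(800,300)),'w34.png')
E
```

```text
[469.47828399 299.38919315 444.66760665] [ 1.64226244e+02 -1.11393033e-01 -5.23901935e-02]
```

View pics/w34.png

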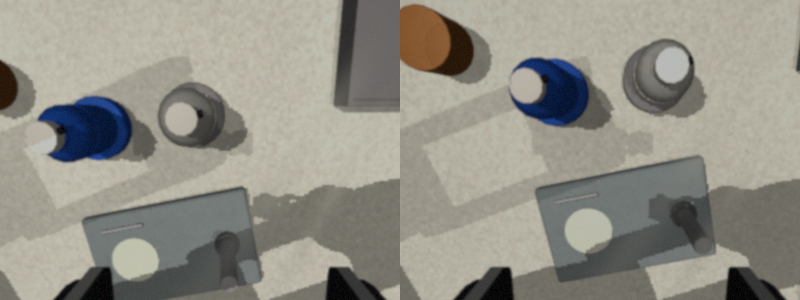

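w3 has the nozzle cap at (243,118). w4 has it at (333,66). The pillar top is at (289,280) in w3 and (363,243) in w4. The small dark spot on each cap is its outlet.

```bash
cat >> h.py <<'E'
def blob(im,seed,tol=14):
    """centre (min enclosing ellipse) and size of the even-coloured patch at the seed"""
    g=cv2.cvtColor(im,cv2.COLOR_RGB2HSV)[...,2].copy(); g=cv2.medianBlur(g,3)
    m=np.zeros((422,562),np.uint8)
    cv2.floodFill(g,m,seed,0,tol,tol,4|(255<<8)|cv2.FLOODFILL_MASK_ONLY|cv2.FLOODFILL_FIXED_RANGE)
    m=cv2.morphologyEx(m[1:-1,1:-1],cv2.MORPH_CLOSE,np.ones((3,3)))
    m=cv2.morphologyEx(m,cv2.MORPH_OPEN,cv2.getStructuringElement(cv2.MORPH_ELLIPSE,(5,5)))
    ct=max(cv2.findContours(m,0,1)[0],key=cv2.contourArea)
    e=cv2.fitEllipse(cv2.convexHull(ct)); return e[0],e[1],m
def load(n): return pickle.load(open('pics/%s.pkl'%n,'rb'))
E
python3 - <<'E'
from h import *
tiles=[]
for nm,seeds in {'noz':{'w3':(240,118),'w4':(333,66)},'pil':{'w1':(290,101),'w2':(368,182),'w4':(362,244)}}.items():
    rays=[]
    for w,s in seeds.items():
        c,im=load(w)
        try:
            uv,sz,m=blob(im,s,22 if nm=='noz' else 14); print(nm,w,np.round(uv,1),np.round(sz,1))
        except Exception as e: print(nm,w,'fail',e); continue
        rays.append(ray(c,uv)); print('   onz',onz(c,uv,156 if nm=='noz' else 130).round(1))
        x,y=s; t=cv2.resize(im[max(y-30,0):max(y-30,0)+60,x-30:x+30],(160,160))
        mm=cv2.resize(m[max(y-30,0):max(y-30,0)+60,x-30:x+30],(160,160)); t2=t.copy(); t2[mm>0]=[255,0,0]; tiles.append(np.vstack([t,t2]))
    print(nm,*[np.round(q,1) for q in tri(rays)])
save(np.hstack(tiles),'tiles.png')
# plate yaw from long edges
c,im=load('w1')
hsv=cv2.cvtColor(im,cv2.COLOR_RGB2HSV); print(hsv[90,240],hsv[60,380],hsv[150,250])
for w,P in {'w1':[(127,76),(307,38),(326,152),(159,185)],'w2':[(193,138),(366,104),(379,208),(219,238)]}.items():
    c,_=load(w); q=np.array([onz(c,p,18)[:2] for p in P]); print(w,q.round(),[np.degrees(np.arctan2(*(q[j]-q[i])[::-1])).round(1) for i,j in [(0,1),(3,2),(2,1),(3,0)]])
E
```

```text
noz w3 [240.3 118.4] [30.7 31.8]
   onz [509.1 331.1 156. ]
noz w4 [331.7  64.3] [32.  34.7]
   onz [509.4 331.1 156. ]
noz [509.2 331.  157.3] [0.1 0.1]
pil w1 [289.7 101.3] [16.5 17.3]
   onz [547.9 174.9 130. ]
pil w2 [367.9 182.9] [15.9 19.5]
   onz [548.7 174.6 130. ]
pil w4 [296.2 241.9] [ 36.6 117. ]
   onz [485.8 178.8 130. ]
pil [524.  181.2 158.7] [24.  17.  40.3]
[ 85  15 101] [ 23  27 170] [ 78  13 102]
w1 [[369. 203.]
 [569. 242.]
 [594. 119.]
 [393.  80.]] [np.float64(11.0), np.float64(11.2), np.float64(101.6), np.float64(100.9)]
w2 [[369. 205.]
 [569. 243.]
 [593. 120.]
 [393.  81.]] [np.float64(10.7), np.float64(11.1), np.float64(101.1), np.float64(101.1)]
```

View pics/tiles.png

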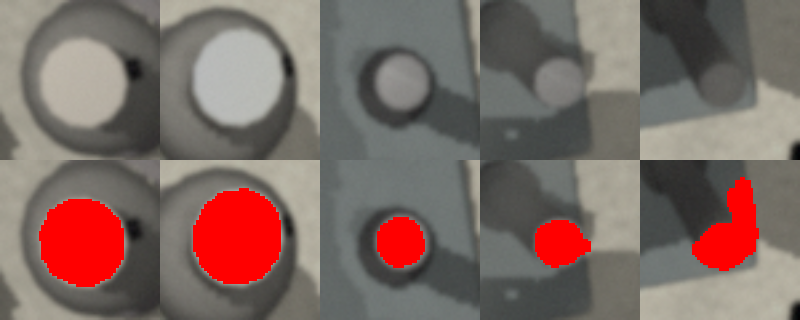

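The nozzle top triangulates to (509.3, 331.0, 157). The pillar is at (548, 174.7) and the stand yaw is 11°. The masks cover the cap and the pillar top well, except in w4, where the pillar mask leaks, so I dropped it. Next I shut the fingers and go above the nozzle.

Request:
arm_command(targets=[[[0.0095,0.025,0,0,0,0,-1],[0.0095,0.025,0,0,0,0,-1],[0.0095,0.025,0,0,0,0,-1],[0.0105,0.0265,0,0,0,0,-1],[0,0,-0.04,0,0,0,-1],[0,0,-0.05,0,0,0,-1],[0,0,-0.037,0,0,0,-1],[0,0,0,0,0,0,-1],[0,0,0,0,0,0,-1]]])

```text
time: 4.1
tool_pos: [510.0, 332.0, 175.9]
tcp_rot: [179.9, -0.0, 90.0]
ft_force: [0.6, -0.0, 0.5]
finger_gap: 0.0
grip_force: 0.0
```

```bash
python3 - <<'E'
from h import *
print({k:np.round(v,1) for k,v in status.sense().items()})
r=[ray(load('w1')[0],(289.7,101.3)),ray(load('w2')[0],(367,182.7))]; print(tri(r))
E
```

```text
{'time': np.float64(4.1), 'joint_pos': array([28.2, 10.4, 87.8, -0. , 81.7, 28.2]), 'qd': array([-0.1, -1.5, -1.3, -0.1, -0.1,  0.1]), 'joint_efforts': array([  0. , -55.9, -46.6,   0. ,   0.1,  -0. ]), 'tool_pos': array([510. , 332. , 175.9]), 'tcp_rot': array([179.9,  -0. ,  90. ]), 'ft_force': array([ 0.6, -0. ,  0.5]), 'wrist_torque': array([ 0., -0., -0.]), 'grip_force': np.float64(0.0), 'finger_gap': np.float64(0.0)}
(array([547.83879504, 174.89060724, 130.52069267]), [np.float64(0.010080062108329986), np.float64(0.010080062108270609)])
```

Request:
arm_command(targets=[[[-0.0005,-0.001,-0.014,0,0,0,-1],[0,0,-0.004,0,0,0,-1],[0,0,-0.004,0,0,0,-1],[0,0,-0.002,0,0,0,-1],[0,0,0,0,0,0,-1]]])

```text
time: 4.72
tool_pos: [508.7, 330.6, 151.2]
tcp_rot: [180.0, -0.0, 90.0]
ft_force: [-3.2, -1.1, 6.4]
finger_gap: 0.0
grip_force: 3.2
```

Request:
arm_command(targets=[[[0,0,-0.0015,0,0,0,-1],[0,0,0,0,0,0,-1]]])

```text
time: 4.97
tool_pos: [508.8, 330.6, 150.5]
tcp_rot: [179.9, -0.0, 90.0]
ft_force: [-4.5, -3.1, 10.4]
finger_gap: 0.1
grip_force: 5.3
```

Request:
arm_command(targets=[[[0,0,-0.0015,0,0,0,-1],[0,0,0,0,0,0,-1]]])

```text
time: 5.22
tool_pos: [508.9, 330.6, 150.4]
tcp_rot: [179.9, -0.0, 90.0]
ft_force: [-7.9, -6.0, 18.6]
finger_gap: 0.1
grip_force: 9.5
```

The cap has bottomed out: the force rises from 10 to 19 N with no further travel. I'll release it, look quickly to check that it sprang back, and then go to the carrier.

Request:
arm_command(targets=[[[0,0,0.01,0,0,0,-1],[0,0,0.02,0,0,0,-1],[0,0,0.04,0,0,0,-1],[0,0,0.05,0,0,0,-1],[0,-0.03,0.033,0,0,0,-1],[0,-0.04,0,0,0,0,-1],[0,-0.03,0,0,0,0,1],[0,0,0,0,0,0,1],[0,0,0,0,0,0,1]]])

```text
time: 6.35
tool_pos: [508.6, 231.0, 300.9]
tcp_rot: [180.0, -0.0, 90.0]
ft_force: [0.1, 0.4, -0.3]
finger_gap: 54.5
grip_force: 0.0
```

```bash
python3 - <<'E'
from h import *
c,im=wshot('w5'); print(c['xyz'])
p=proj(c,[509.2,331,157]); print(p); uv,sz,m=blob(im,tuple(int(v) for v in p),22); print(uv,sz,onz(c,uv,156))
r=[ray(load('w3')[0],(240.3,118.4)),ray(load('w4')[0],(331.7,64.3)),ray(c,uv)]; print(tri([r[1],r[2]]),tri([r[0],r[2]]))
E
```

```text
[507.61769544 300.60893119 443.71290806]
[281.02287643  66.14605561]
(281.23248291015625, 66.22125244140625) (32.013519287109375, 34.438026428222656) [509.36286116 331.05352722 156.        ]
(array([509.35849487, 331.05065187, 156.47747374]), [np.float64(0.04740815944436518), np.float64(0.047408159444307194)]) (array([509.27724502, 330.98959457, 157.23476058]), [np.float64(0.10253305553115552), np.float64(0.10253305553118842)])
```

Request:
arm_command(targets=[[[0.002,-0.04,0,0,0,0,1],[0.006,-0.05,0,0,0,0,1],[0.006,-0.05,0,0,0,0,1],[0.006,-0.05,0,0,0,0,1],[0.006,-0.05,0,0,0,0,1],[0.006,-0.05,0,0,0,0,1],[0.006,-0.05,0,0,0,0,1],[0.006,-0.05,0,0,0,0,1],[0.006,-0.05,0,0,0,0,1],[0.006,-0.03,0,0,0,0,1]]])

```text
time: 7.65
tool_pos: [565.0, -240.9, 299.8]
tcp_rot: [-180.0, -0.0, 90.0]
ft_force: [1.0, 1.0, -0.3]
finger_gap: 85.0
grip_force: 0.0
```

Request:
arm_command(targets=[[[0.005,-0.03,0,0,0,0,1],[0,0,0,0,0,0,1],[0,0,0,0,0,0,1]]])

```text
time: 8.02
tool_pos: [569.9, -268.4, 300.0]
tcp_rot: [-180.0, -0.0, 90.1]
ft_force: [-0.4, 0.0, 0.0]
finger_gap: 85.6
grip_force: 0.0
```

```bash
python3 - <<'E'
from h import *
c,im=wshot('w6'); print(c['xyz'],status.sense()['tool_pos'])
E
```

```text
[ 569.01630307 -198.74259923  442.85803105] [ 569.91696544 -268.11350935  300.2077433 ]
```

View pics/w6.png

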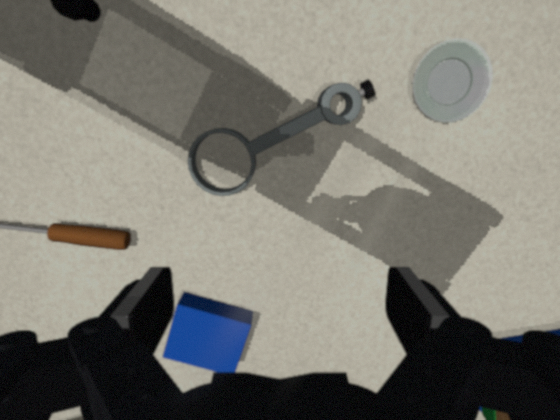

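The nozzle reads back at z≈157, so the cap sprang up. w6 shows the collar at (341,103), the knob at (368,90), the ring at (223,161), and the bar running between them.

```bash
python3 - <<'E'
from h import *
c,im=load('w6')
a=onz(c,(341,103),46); b=onz(c,(223,161),24); print(a,b,np.hypot(*(a-b)[:2]),np.degrees(np.arctan2(*(a-b)[:2][::-1])))
u=(a-b)/np.linalg.norm((a-b)[:2]); print('bal',a[:2]-51*u[:2])
E
```

```text
[ 634.6458495  -193.06119391   46.        ] [ 503.03425327 -257.93116579   24.        ] 146.73011113774123 26.238203090211826
bal [ 588.90069634 -215.60849889]
```

Request:
arm_command(targets=[[[0.003,0.008,0,0,0,-0.16,1],[0.003,0.008,0,0,0,-0.16,1],[0.003,0.008,0,0,0,-0.16,1],[0.003,0.008,0,0,0,-0.16,1],[0.003,0.008,0,0,0,-0.16,1],[0.003,0.008,0,0,0,-0.16,1],[0.001,0.004,0,0,0,-0.15,1],[0,0,0,0,0,0,1],[0,0,0,0,0,0,1]]])

```text
time: 9.2
tool_pos: [588.6, -216.9, 300.5]
tcp_rot: [180.0, -0.0, 26.6]
ft_force: [0.6, -0.2, -0.3]
finger_gap: 85.2
grip_force: 0.0
```

```bash
python3 - <<'E'
from h import *
c,im=wshot('w7'); print(c['xyz'],status.sense()['tool_pos'],status.sense()['tcp_rot'])
a=load('w6')[1]
save(np.hstack([cv2.resize(a[60:210,170:390],(385,263),interpolation=cv2.INTER_CUBIC),im[:263,80:480]]),'w67.png')
print(a[103,352],a[160,193],im[200,280])
E
```

```text
[ 649.42205461 -185.29072661  443.34601559] [ 588.53360421 -217.12309614  300.4585727 ] [ 1.79989370e+02 -5.94702063e-03  2.65935411e+01]
[76 80 79] [37 41 41] [61 67 66]
```

View pics/w67.png

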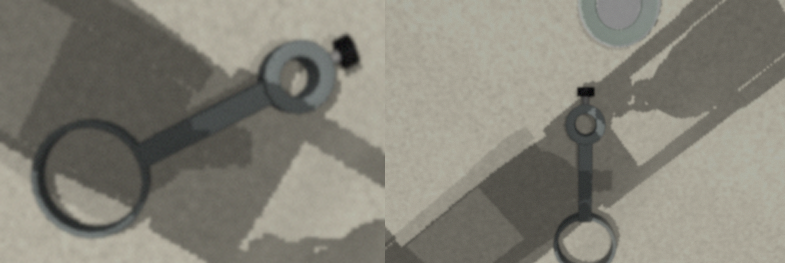

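The collar is at (341,103) in w6 and (280,124) in w7, and the bar runs straight up at column 280 in w7, so it is already aligned with the fingers. I've used all 10 views, so from here I work with numbers only. The carrier is bluish against a yellowish bench, so I can mask it by blue minus red.

```bash
cat >> h.py <<'E'
def cmask(im):
    b=cv2.GaussianBlur(im,(3,3),0).astype(int); return ((b[...,2]-b[...,0])>=1).astype(np.uint8)*255
def circ(m,seed,rmax):
    """hole (inner contour) nearest the seed -> ellipse centre; outer edge by radial fit"""
    cs,h=cv2.findContours(m,cv2.RETR_CCOMP,cv2.CHAIN_APPROX_NONE); out=[]
    for c,hh in zip(cs,h[0]):
        if hh[3]>=0 and len(c)>20:
            e=cv2.fitEllipse(c)
            if np.hypot(e[0][0]-seed[0],e[0][1]-seed[1])<rmax: out.append((np.round(e[0],1),np.round(e[1],1),cv2.contourArea(c)))
    return out
E
python3 - <<'E'
from h import *
for w,s,r in [('w6',(341,103),(222,161)),('w7',(280,124),(280,243))]:
    c,im=load(w); m=cmask(im); print(w,'collar hole',circ(m,s,15),'ring hole',circ(m,r,15))
c,im=load('w7'); m=cmask(im)
for y in [100,105,110,115,118,121,124,127,130,135,140,145,150,160,170,180,190,200,205,210]:
    x=np.where(m[y,240:320])[0]+240; print(y,len(x),x[0] if len(x) else None,x[-1] if len(x) else None, x.mean().round(1) if len(x) else None)
E
```

```text
w6 collar hole [(array([337.7, 104.1]), array([19. , 23.8]), 352.0)] ring hole []
w7 collar hole [(array([279.8, 123.6]), array([22.9, 23.5]), 421.0)] ring hole []
100 0 None None None
105 7 277 283 280.0
110 25 268 292 280.0
115 18 265 296 281.3
118 15 263 297 280.7
121 16 262 298 280.0
124 16 262 299 281.9
127 17 262 299 281.1
130 17 263 298 281.1
135 32 265 296 280.5
140 21 270 290 280.0
145 12 274 285 279.5
150 11 275 285 280.0
160 12 274 285 279.5
170 12 274 285 279.5
180 11 275 285 280.0
190 10 275 284 279.5
200 11 275 285 280.0
205 10 275 284 279.5
210 10 275 284 279.5
```

```bash
python3 - <<'E'
from h import *
c6,i6=load('w6'); c7,i7=load('w7'); m=cmask(i6)
# outer collar circle in w6: dark/bluish contour extents
sub=m[75:135,310:363]; ys,xs=np.where(sub); 
ct=max(cv2.findContours(sub,0,1)[0],key=cv2.contourArea).reshape(-1,2)+[310,75]
p=ct[(ct[:,0]>325)]; d=np.hypot(*(p-[341,103]).T); p=p[(d>15)&(d<25)]; 
A=np.c_[2*p,np.ones(len(p))]; s=np.linalg.lstsq(A,(p**2).sum(1),rcond=None)[0]; print('w6 outer',s[:2],np.sqrt(s[2]+s[:2]@s[:2]))
x,e=tri([ray(c6,s[:2]),ray(c7,(280.3,124.2))]); print('collar tri',x,e)
C=onz(c7,(280.3,124.2),46); C6=onz(c6,s[:2],46)
q=[onz(c7,(279.8,y),37) for y in (150,165,180,195)]
v=q[0]-q[-1]; print('bar yaw',np.degrees(np.arctan2(v[1],v[0])))
rg=onz(c7,(280,243),24); rg6=onz(c6,(222,161.7),24)
for C,r in ((C,rg),(C6,rg6)):
    v=(C-r)[:2]; L=np.hypot(*v); print('collar',C,'ring',r,'L',L,'yaw',np.degrees(np.arctan2(v[1],v[0])),'bal',C[:2]-51*v/L)
print('bar pts',np.round(q,1))
E
```

```text
w6 outer [340.3644319  103.28898131] 19.56510260592116
collar tri [ 634.98697986 -193.49139977   40.11036878] [np.float64(0.2201185538906711), np.float64(0.2201185538905646)]
bar yaw 26.655260284361614
collar [ 635.23462827 -193.58540159   46.        ] ring [ 504.80894577 -258.7612901    24.        ] L 145.80382401432414 yaw 26.55206308492155 bal [ 589.61367249 -216.38295396]
collar [ 633.98481255 -193.35452321   46.        ] ring [ 501.82636764 -258.75459816   24.        ] L 147.45516052417582 yaw 26.329018037699498 bal [ 588.27545476 -215.97430681]
bar pts [[ 609.4 -206.    37. ]
 [ 594.2 -213.6   37. ]
 [ 578.6 -221.4   37. ]
 [ 562.7 -229.4   37. ]]
```

Descend on the balance point (589.2, -216.2).

Request:
arm_command(targets=[[[0.0005,0.001,-0.05,0,0,0,1],[0,0,-0.06,0,0,0,1],[0,0,-0.06,0,0,0,1],[0,0,-0.05,0,0,0,1],[0,0,-0.03,0,0,0,1],[0,0,-0.022,0,0,0,1],[0,0,-0.01,0,0,0,1],[0,0,-0.01,0,0,0,1],[0,0,0,0,0,0,1],[0,0,0,0,0,0,1]]])

```text
time: 10.5
tool_pos: [589.8, -216.8, 9.4]
tcp_rot: [179.9, -0.1, 26.4]
ft_force: [0.6, -0.5, -0.9]
finger_gap: 85.3
grip_force: 0.0
```

```bash
python3 - <<'E'
from h import *
c,im=wshot('w8'); s=status.sense(); print(s['tool_pos'],s['tcp_rot'],s['ft_force'],c['xyz'])
m=cmask(im)
for y in range(150,380,20):
    x=np.where(m[y,200:360])[0]+200; print(y,len(x),(x[0],x[-1],x.mean().round(1)) if len(x) else None)
print(proj(c,[635,-193.5,46]),proj(c,[589.2,-216.2,37]))
print(circ(m,proj(c,[635,-193.5,46]),30))
E
```

```text
[ 589.80686769 -216.83810201    9.45703706] [ 1.79918295e+02 -6.49839426e-02  2.64090977e+01] [ 0.20554584 -0.30951087 -0.18143822] [ 650.5807385  -185.39501721  152.31204644]
150 76 (np.int64(213), np.int64(347), np.float64(280.0))
170 84 (np.int64(210), np.int64(345), np.float64(275.2))
190 115 (np.int64(214), np.int64(344), np.float64(271.4))
210 104 (np.int64(225), np.int64(333), np.float64(276.9))
230 58 (np.int64(250), np.int64(308), np.float64(278.6))
250 32 (np.int64(259), np.int64(300), np.float64(276.4))
270 41 (np.int64(260), np.int64(300), np.float64(280.0))
290 37 (np.int64(262), np.int64(300), np.float64(281.8))
310 39 (np.int64(261), np.int64(299), np.float64(280.0))
330 39 (np.int64(261), np.int64(299), np.float64(280.0))
350 39 (np.int64(261), np.int64(299), np.float64(280.0))
370 38 (np.int64(261), np.int64(298), np.float64(279.5))
[280.0405803  169.70838876] [279.80521921 305.56440819]
[(array([279.9, 156. ]), array([55.3, 62.3]), 2693.5)]
```

```bash
python3 - <<'E'
from h import *
c,im=load('w8'); m=cv2.morphologyEx(cmask(im),cv2.MORPH_CLOSE,np.ones((7,7)))
for y in range(60,260,10):
    x=np.where(m[y,190:370])[0]+190; print(y,(x[0],x[-1]) if len(x) else None,end=' ')
P=[]
for y in range(125,211,3):
    x=np.where(m[y,195:365])[0]+195
    P+= [(x[0],y),(x[-1],y)]
P=np.array(P,float)
s=np.linalg.lstsq(np.c_[2*P,np.ones(len(P))],(P**2).sum(1),rcond=None)[0]; r=np.sqrt(s[2]+s[:2]@s[:2])
print('\nouter',s[:2],r, onz(c,s[:2],46), 'expected r',22*357/106, 'res',np.abs(np.hypot(*(P-s[:2]).T)-r).max())
C=onz(c,s[:2],46); t=status.sense()['tool_pos']; print(np.hypot(*(C-t)[:2]))
E
```

```text
60 (np.int64(253), np.int64(308)) 70 (np.int64(269), np.int64(300)) 80 None 90 None 100 (np.int64(265), np.int64(296)) 110 (np.int64(242), np.int64(319)) 120 (np.int64(228), np.int64(333)) 130 (np.int64(222), np.int64(338)) 140 (np.int64(216), np.int64(344)) 150 (np.int64(213), np.int64(347)) 160 (np.int64(212), np.int64(347)) 170 (np.int64(210), np.int64(345)) 180 (np.int64(212), np.int64(342)) 190 (np.int64(214), np.int64(344)) 200 (np.int64(218), np.int64(341)) 210 (np.int64(225), np.int64(333)) 220 (np.int64(233), np.int64(324)) 230 (np.int64(250), np.int64(308)) 240 (np.int64(259), np.int64(300)) 250 (np.int64(259), np.int64(300)) 
outer [279.08049582 166.62104908] 68.51676599326376 [ 635.70510114 -192.82880092   46.        ] expected r 74.09433962264151 res 4.39108914227937
51.79859431637826
```

The collar is 51.8 mm from the TCP (51 wanted) and the bar is centred, so I'll grip now.

Request:
arm_command(targets=[[[-0.0005,0,-0.001,0,0,0,-1],[0,0,0,0,0,0,-1],[0,0,0,0,0,0,-1],[0,0,0,0,0,0,-1],[0,0,0,0,0,0,-1],[0,0,0,0,0,0,-1]]], force=80)

```text
time: 11.3
tool_pos: [588.8, -216.6, 7.6]
tcp_rot: [180.0, -0.0, 26.4]
ft_force: [0.2, 0.1, 2.4]
finger_gap: 14.6
grip_force: 79.0
```

Request:
arm_command(targets=[[[0,0,0.005,0,0,0,-1],[0,0,0.015,0,0,0,-1],[0,0,0.03,0,0,0,-1],[0,0,0,0,0,0,-1],[0,0,0,0,0,0,-1]]])

```text
time: 11.92
tool_pos: [588.2, -216.3, 56.7]
tcp_rot: [-180.0, 0.0, 26.4]
ft_force: [-0.1, 0.4, -4.7]
finger_gap: 14.7
grip_force: 78.5
```

```bash
python3 - <<'E'
from h import *
c,im=wshot('w9'); s=status.sense(); print({k:np.round(s[k],2) for k in ('tool_pos','tcp_rot','ft_force','wrist_torque','finger_gap','grip_force')})
m=cv2.morphologyEx(cmask(im),cv2.MORPH_CLOSE,np.ones((7,7)))
for y in range(60,260,10):
    x=np.where(m[y,190:370])[0]+190; print(y,(x[0],x[-1]) if len(x) else None,end=' ')
E
```

```text
{'tool_pos': array([ 587.6 , -216.06,   55.97]), 'tcp_rot': array([-1.7991e+02,  7.0000e-02,  2.6400e+01]), 'ft_force': array([-0.11,  0.54, -5.61]), 'wrist_torque': array([-0.01,  0.04,  0.03]), 'finger_gap': np.float64(15.04), 'grip_force': np.float64(78.47)}
60 (np.int64(252), np.int64(307)) 70 None 80 None 90 None 100 (np.int64(250), np.int64(308)) 110 (np.int64(236), np.int64(324)) 120 (np.int64(225), np.int64(334)) 130 (np.int64(219), np.int64(340)) 140 (np.int64(212), np.int64(346)) 150 (np.int64(210), np.int64(347)) 160 (np.int64(209), np.int64(346)) 170 (np.int64(208), np.int64(343)) 180 (np.int64(211), np.int64(338)) 190 (np.int64(213), np.int64(333)) 200 (np.int64(217), np.int64(339)) 210 (np.int64(224), np.int64(331)) 220 (np.int64(233), np.int64(322)) 230 (np.int64(251), np.int64(305)) 240 (np.int64(258), np.int64(300)) 250 (np.int64(258), np.int64(300))
```

The carrier is held with near-zero wrist torque, so it is balanced. I'll lift it higher, carry it across while turning to the stand's yaw of 11°, and stop high.

Request:
arm_command(targets=[[[0,0,0.03,0,0,0,-1],[0,0,0.04,0,0,0,-1],[0,0,0.04,0,0,0,-1],[0,0,0.04,0,0,0,-1],[-0.003,0.011,0.02,0,0,0,-1],[-0.005,0.02,0,0,0,-0.02,-1],[-0.007,0.03,0,0,0,-0.025,-1],[-0.007,0.03,0,0,0,-0.025,-1],[-0.007,0.03,0,0,0,-0.025,-1],[-0.007,0.03,0,0,0,-0.025,-1]]])

```text
time: 13.22
tool_pos: [551.0, -63.6, 225.0]
tcp_rot: [-179.9, 0.2, 19.5]
ft_force: [1.4, 0.1, -5.7]
finger_gap: 14.7
grip_force: 78.8
```

Request:
arm_command(targets=[[[-0.007,0.03,0,0,0,-0.025,-1],[-0.007,0.03,0,0,0,-0.025,-1],[-0.007,0.03,0,0,0,-0.025,-1],[-0.007,0.03,0,0,0,-0.025,-1],[-0.007,0.03,0,0,0,-0.025,-1],[-0.007,0.03,0,0,0,-0.02,-1],[-0.007,0.03,0,0,0,-0.005,-1],[-0.005,0.02,0,0,0,0,-1],[0,0,0,0,0,0,-1],[0,0,0,0,0,0,-1]]])

```text
time: 14.48
tool_pos: [497.8, 164.3, 226.0]
tcp_rot: [180.0, 0.1, 11.0]
ft_force: [0.8, 0.9, -5.1]
finger_gap: 14.7
grip_force: 78.8
```

Request:
arm_command(targets=[[[-0.0005,0.0005,-0.015,0,0,0,-1],[0,0,-0.02,0,0,0,-1],[0,0,-0.015,0,0,0,-1],[0,0,-0.006,0,0,0,-1],[0,0,0,0,0,0,-1],[0,0,0,0,0,0,-1]]])

```text
time: 15.22
tool_pos: [498.5, 165.1, 172.1]
tcp_rot: [-180.0, -0.1, 10.9]
ft_force: [0.2, -0.0, -5.1]
finger_gap: 14.6
grip_force: 78.8
```

```bash
python3 - <<'E'
from h import *
T=[];A=[];W=[]
for i in range(5):
    c,im=wshot('f%d'%i); s=status.sense(); T.append(s['tool_pos']);A.append(s['tcp_rot']);W.append(np.r_[s['ft_force'],s['wrist_torque']])
    m=cv2.morphologyEx(cmask(im),cv2.MORPH_CLOSE,np.ones((7,7)))
t=np.mean(T,0); print(t,A[-1],np.mean(W,0).round(2))
print(proj(c,np.r_[547.9,174.8,t[2]-7.6+46]))
for y in range(100,240,10):
    x=np.where(m[y,190:370])[0]+190; print(y,(x[0],x[-1]) if len(x) else None,end=' ')
for n in ('side','scene'):
    im=viewer.snapshot(n); np.save('pics/%s_f.npy'%n,im); cm=viewer.camera_model(n)
    print('\n',n,'pillar px',proj(cm,[547.9,174.8,130]),'collar bot',proj(cm,[547.9,174.8,t[2]-7.6]),'collar top',proj(cm,[547.9,174.8,t[2]+38.4]),'ring',proj(cm,[547.9-150*.9816,174.8-150*.191,t[2]-7.6+12]))
u,d=np.array([.9816,.1908]),None
print('collar from tool',t[:2]+51.5*u)
E
```

```text
[498.47836318 165.15987754 172.06412865] [-1.79997645e+02 -5.26313965e-02  1.09358915e+01] [-0.31  0.27 -5.53 -0.    0.01 -0.01]
[281.655529   171.47519433]
100 (np.int64(202), np.int64(359)) 110 (np.int64(202), np.int64(359)) 120 (np.int64(203), np.int64(358)) 130 (np.int64(203), np.int64(357)) 140 (np.int64(204), np.int64(355)) 150 (np.int64(205), np.int64(352)) 160 (np.int64(205), np.int64(346)) 170 (np.int64(206), np.int64(347)) 180 (np.int64(207), np.int64(342)) 190 (np.int64(207), np.int64(354)) 200 (np.int64(208), np.int64(354)) 210 (np.int64(209), np.int64(353)) 220 (np.int64(209), np.int64(353)) 230 (np.int64(210), np.int64(352)) 
 side pillar px [252.4525262  165.08649568] collar bot [251.76282144 155.83220716] collar top [250.80516736 142.98390454] ring [210.44150512 168.88340006]

 scene pillar px [331.67500098 163.13014535] collar bot [332.60084994 156.31697223] collar top [333.8844996 146.8356605] ring [294.9216963  135.64643989]
collar from tool [549.03076318 174.98607754]
```

```bash
python3 - <<'E'
from h import *
P=np.array([547.85,174.85])
for n,r in (('w8',None),('w9',None),('f0',None),('f4',None)):
    c,im=load(n); g=cv2.GaussianBlur(cv2.cvtColor(im,cv2.COLOR_RGB2GRAY),(5,5),0)[60:260,180:380]
    for lo,hi in ((62,80),(30,45)):
        h=cv2.HoughCircles(g,cv2.HOUGH_GRADIENT_ALT,1.0,10,param1=60,param2=0.5,minRadius=lo,maxRadius=hi)
        if h is None: h=cv2.HoughCircles(g,cv2.HOUGH_GRADIENT,1,100,param1=60,param2=8,minRadius=lo,maxRadius=hi)
        h=h.reshape(-1,h.shape[-1])[:3,:3]+[180,60,0]
        z=46 if n=='w8' else (48.4+46 if n=='w9' else 164.5+46)
        print(n,[(q.round(1),onz(c,q[:2],z).round(1)) for q in h])
E
```

```text
w8 [(array([282. , 171. ,  71.5]), array([ 634.9, -194.2,   46. ]))]
w8 [(array([278. , 167. ,  39.6]), array([ 635.5, -192.6,   46. ]))]
w9 [(array([284. , 161. ,  69.4]), array([ 636.5, -192.8,   94.4]))]
w9 [(array([279. , 165. ,  41.2]), array([ 634.7, -192. ,   94.4]))]
f0 [(array([279. , 161. ,  72.3]), array([550.9, 176.1, 210.5])), (array([315. , 156. ,  71.2]), array([554.3, 166.1, 210.5]))]
f0 [(array([276. , 168. ,  40.7]), array([548.7, 176.6, 210.5]))]
f4 [(array([282. , 159. ,  73.5]), array([551.5, 175.4, 210.5]))]
f4 [(array([277. , 165. ,  39.8]), array([549.5, 176.5, 210.5]))]
```

The hole fits place the collar about 1–1.5 mm off. To cancel the camera calibration bias, I'll shift sideways by 65 mm and see the pillar and collar hole in the same image at the same yaw.

Request:
arm_command(targets=[[[0.003,-0.016,0,0,0,0,-1],[0.003,-0.016,0,0,0,0,-1],[0.003,-0.016,0,0,0,0,-1],[0.003,-0.016,0,0,0,0,-1],[0,0,0,0,0,0,-1],[0,0,0,0,0,0,-1],[0,0,0,0,0,0,-1]]])

```text
time: 16.45
tool_pos: [509.9, 101.4, 171.3]
tcp_rot: [-180.0, 0.0, 11.0]
ft_force: [-0.4, 0.4, -6.6]
finger_gap: 14.6
grip_force: 79.0
```

```bash
cat >> h.py <<'E'
def edgecirc(im,c0,r0,dr,sign=0):
    """circle through the strongest radial edges near radius r0 about c0"""
    g=cv2.GaussianBlur(cv2.cvtColor(im,cv2.COLOR_RGB2GRAY),(3,3),0).astype(np.float32); c=np.array(c0,float)
    rr=np.arange(r0-dr,r0+dr,.25); th=np.linspace(0,2*np.pi,180,endpoint=False)
    for it in range(6):
        X=(c[0]+np.outer(np.cos(th),rr)).astype(np.float32); Y=(c[1]+np.outer(np.sin(th),rr)).astype(np.float32)
        G=np.gradient(cv2.remap(g,X,Y,cv2.INTER_LINEAR),axis=1); G=G*sign if sign else abs(G)
        k=G[:,2:-2].argmax(1)+2; ok=G[np.arange(180),k]>.7
        p=np.c_[X[np.arange(180),k],Y[np.arange(180),k]][ok].astype(float)
        for _ in range(6):
            s=np.linalg.lstsq(np.c_[2*p,np.ones(len(p))],(p**2).sum(1),rcond=None)[0]; r=np.sqrt(s[2]+s[:2]@s[:2])
            e=abs(np.hypot(*(p-s[:2]).T)-r); q=p[e<max(1.0,1.5*np.median(e))]
            if len(q)==len(p): break
            p=q
        c=s[:2]
    return c.round(2),round(float(r),2),len(p),round(float(e.mean()),2)
E
python3 - <<'E'
from h import *
T=[]
for i in range(3):
    c,im=wshot('g%d'%i); s=status.sense(); t=s['tool_pos']; T.append(t)
    pp=proj(c,[547.85,174.85,130]); pc=edgecirc(im,pp,17,5); print('pillar exp',pp.round(1),'got',pc, onz(c,pc[0],130.3).round(1), 't',t.round(1),c['xyz'].round(1))
    for sg in (1,-1): print('   hole',sg,edgecirc(im,(277.5,166),40,6,sg),'outer',edgecirc(im,(279,165),72,7,sg))
for n in ('w9','f0','f2','f4'):
    im=load(n)[1]
    for sg in (1,-1): print(n,'   hole',sg,edgecirc(im,(277.5,166),40,6,sg),'outer',edgecirc(im,(279,165),72,7,sg))
print(status.sense()['time'])
E
```

```text
pillar exp [153.2 143.3] got (array([154.5 , 141.97]), 15.93, 168, 0.4) [548.7 174.2 130.3] t [509.9 101.4 171.3] [576.9 115.1 314.1]
   hole 1 (array([279.22, 167.45]), 41.67, 149, 0.35) outer (array([279.31, 164.52]), 72.64, 97, 0.31)
   hole -1 (array([278.27, 160.22]), 34.5, 39, 0.0) outer (array([278.69, 165.74]), 70.82, 76, 0.46)
pillar exp [153.3 143.3] got (array([154.36, 142.  ]), 15.96, 167, 0.38) [548.7 174.3 130.3] t [509.9 101.5 171.3] [576.9 115.2 314.1]
   hole 1 (array([279.21, 167.36]), 41.63, 142, 0.35) outer (array([279.3 , 164.46]), 72.76, 103, 0.32)
   hole -1 (array([278.33, 160.5 ]), 34.45, 48, 0.04) outer (array([278.91, 166.08]), 71.12, 75, 0.4)
pillar exp [153.3 143.3] got (array([154.51, 142.04]), 15.99, 171, 0.41) [548.6 174.2 130.3] t [509.9 101.4 171.3] [576.9 115.2 314.1]
   hole 1 (array([279.33, 167.45]), 41.62, 146, 0.39) outer (array([279.35, 164.5 ]), 72.77, 107, 0.35)
   hole -1 (array([278.3 , 160.41]), 34.48, 44, 0.03) outer (array([279.02, 165.81]), 70.97, 71, 0.47)
w9    hole 1 (array([279.22, 167.5 ]), 41.55, 162, 0.36) outer (array([279.47, 164.6 ]), 72.63, 119, 0.37)
w9    hole -1 (array([278.53, 164.93]), 36.42, 49, 0.29) outer (array([279.38, 165.08]), 70.03, 32, 0.33)
f0    hole 1 (array([279.46, 167.83]), 41.34, 168, 0.34) outer (array([279.42, 164.68]), 73.11, 81, 0.33)
f0    hole -1 (array([262.58, 159.61]), 40.28, 22, 0.33) outer (array([279.89, 165.88]), 71.31, 79, 0.35)
f2    hole 1 (array([279.43, 167.82]), 41.37, 169, 0.32) outer (array([279.46, 164.75]), 73.14, 84, 0.34)
f2    hole -1 (array([262.44, 159.91]), 40.57, 22, 0.48) outer (array([279.81, 165.85]), 71.37, 82, 0.39)
f4    hole 1 (array([279.42, 167.74]), 41.4, 164, 0.3) outer (array([279.52, 164.83]), 73.2, 80, 0.39)
f4    hole -1 (array([271.76, 151.67]), 36.21, 39, 0.33) outer (array([279.95, 165.93]), 71.42, 80, 0.36)
16.6
```

```bash
python3 - <<'E'
from h import *
D=[]
for i in range(3):
    c,im=load('g%d'%i)
    p=onz(c,(154.45,142.0),130.2); h=onz(c,(279.25,167.42),209.8); o=onz(c,(279.1,165.2),209.8); D.append((p-h)[:2]); print('hole',h.round(2),'outer',o.round(2),'pillar',p.round(2))
print('shift hole->pillar',np.mean(D,0))
c,im=load('w9')
for z in (83,85):  # bar top line: bar centre column 279 at row 240
    q=onz(c,(279.0,240),z); t=np.array([587.8,-216.1]); a=np.radians(26.4); print('lat bar',(q[:2]-t)@[-np.sin(a),np.cos(a)])
    q=onz(c,(279.25,167.5),94.4);print('collar fwd,lat',(q[:2]-t)@[np.cos(a),np.sin(a)],(q[:2]-t)@[-np.sin(a),np.cos(a)])
E
```

```text
hole [560.52 112.   209.8 ] outer [561.15 112.17 209.8 ] pillar [548.67 174.22 130.2 ]
hole [560.51 112.07 209.8 ] outer [561.14 112.23 209.8 ] pillar [548.65 174.28 130.2 ]
hole [560.51 112.08 209.8 ] outer [561.14 112.25 209.8 ] pillar [548.64 174.29 130.2 ]
shift hole->pillar [-11.85774862  62.21470263]
lat bar 0.6987545544226137
collar fwd,lat 51.99575423402202 0.5975881735756587
lat bar 0.6955285556324267
collar fwd,lat 51.99575423402202 0.5975881735756587
```

Request:
arm_command(targets=[[[-0.003,0.0155,0,0,0,0,-1],[-0.003,0.0155,0,0,0,0,-1],[-0.003,0.0155,0,0,0,0,-1],[-0.003,0.0155,0,0,0,0,-1],[0,0,-0.003,0,0,0,-1],[0,0,0,0,0,0,-1],[0,0,0,0,0,0,-1],[0,0,0,0,0,0,-1],[0,0,0,0,0,0,-1]]])

```text
time: 17.73
tool_pos: [498.1, 162.7, 168.4]
tcp_rot: [180.0, -0.0, 10.9]
ft_force: [0.1, -0.7, -4.5]
finger_gap: 14.5
grip_force: 79.1
```

```bash
python3 - <<'E'
from h import *
for i in range(3):
    c,im=wshot('k%d'%i); s=status.sense(); h=edgecirc(im,(277.5,166),40,6,1); z=s['tool_pos'][2]+38.4
    print(s['tool_pos'].round(2),s['tcp_rot'].round(2),s['ft_force'].round(1),s['wrist_torque'].round(2),h,onz(c,h[0],z).round(1),'vs pillar 548.65 174.26')
E
```

```text
[498.1  162.8  168.36] [-1.800e+02 -1.000e-02  1.091e+01] [-0.5  0.  -5.8] [-0.01  0.04  0.02] (array([279.43, 167.68]), 41.44, 157, 0.31) [548.6 173.2 206.8] vs pillar 548.65 174.26
[498.07 162.85 168.35] [180.    -0.    10.91] [ 0.2  0.3 -5.6] [-0.04 -0.04 -0.  ] (array([279.4 , 167.76]), 41.41, 167, 0.31) [548.6 173.3 206.8] vs pillar 548.65 174.26
[498.06 162.89 168.33] [180.    -0.    10.92] [ 0.   0.2 -5.2] [-0.02  0.02  0.01] (array([279.39, 167.78]), 41.35, 166, 0.31) [548.6 173.4 206.7] vs pillar 548.65 174.26
```

Request:
arm_command(targets=[[[0,0.001,0,0,0,0,-1],[0,0,0,0,0,0,-1],[0,0,0,0,0,0,-1],[0,0,0,0,0,0,-1]]])

```text
time: 18.38
tool_pos: [498.0, 164.0, 168.3]
tcp_rot: [180.0, -0.0, 10.9]
ft_force: [0.2, 0.4, -5.7]
finger_gap: 14.8
grip_force: 79.1
```

```bash
python3 - <<'E'
from h import *
c,im=wshot('k9'); s=status.sense(); h=edgecirc(im,(277.5,166),40,6,1); print(s['tool_pos'],s['qd'].round(2),onz(c,h[0],s['tool_pos'][2]+38.4).round(1))
# level: knob-to-hole appearance and hole vs before lift
c8,i8=load('w8'); h8=edgecirc(i8,(277.5,166),40,6,1); p8=onz(c8,h8[0],46); print('w8',h8,p8, np.hypot(*(p8[:2]-[589.8,-216.8])))
E
```

```text
[497.98596817 164.04759758 168.28080157] [-0.12  0.09 -0.17 -0.   -0.07 -0.01] [548.5 174.6 206.7]
w8 (array([280.06, 169.6 ]), 40.82, 161, 0.33) [ 635.03189149 -193.49065018   46.        ] 50.88467152766449
```

```bash
python3 -c "
from bench import job; print(job.hand_in())"
```

```text
the job is handed in; nothing more can be done
None
```

I pressed the nozzle cap fully down and it sprang back, and the arm now holds the carrier level at its balance point, about 3 cm above the pillar with the collar hole within about 1 mm of the pillar axis by the wrist camera; handed in at 18.4 s.

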